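# Put the lids on the storage tins

### The job

Close the four steel storage tins on the kitchen table: put on each tin the lid of its own shape and size, grip up, turned in line with the tin and fully seated so that its plug is inside and its plate lies flat on the rim; set the lids on, do not drop them. Leave the tins standing where they are, tip none of them over, and do not disturb the jar or the cup.

Things in the scene. Friction and masses are not known exactly. Their poses are not given: they have to be found in the camera images.
- lid_large_round_center (a point): the large round lid: plate 122 mm across, plug 86 mm across, grip a round knob 24 mm across. Steel, loose, lying grip up: plug 10 mm deep, plate 4 mm, black grip 28 mm tall; 42 in all. Point: centre, half-way up (21 mm over the plug's underside, 7 over the plate's top, 21 under the grip's top); z up. Seated on its tin it is 76 mm over the tin's underside.
- lid_small_round_center (a point): the small round lid: plate 88 mm across, plug 52 mm across, grip a round knob 24 mm across. Steel, loose, lying grip up: plug 10 mm deep, plate 4 mm, black grip 28 mm tall; 42 in all. Point: centre, half-way up (21 mm over the plug's underside, 7 over the plate's top, 21 under the grip's top); z up. Seated on its tin it is 76 mm over the tin's underside.
- lid_square_center (a point): the square lid: plate 104 x 104 mm, plug 68 x 68 mm, grip a square knob 24 x 24 mm with its faces parallel to the lid's edges; x and y run parallel to the edges. Steel, loose, lying grip up: plug 10 mm deep, plate 4 mm, black grip 28 mm tall; 42 in all. Point: centre, half-way up (21 mm over the plug's underside, 7 over the plate's top, 21 under the grip's top); z up. Seated on its tin it is 76 mm over the tin's underside.
- lid_oblong_center (a point): the oblong lid: plate 132 mm (along its x) x 82 mm (along its y), plug 96 x 46 mm, grip a bar 44 mm long along x and 16 mm wide along y. Steel, loose, lying grip up: plug 10 mm deep, plate 4 mm, black grip 28 mm tall; 42 in all. Point: centre, half-way up (21 mm over the plug's underside, 7 over the plate's top, 21 under the grip's top); z up. Seated on its tin it is 76 mm over the tin's underside.
- tin_large_round: the large round steel tin: 110 mm outside, 102 mm inside diameter. Loose; about 0.45 kg, standing open and empty on the table; 65 mm tall, walls 4 mm. Origin: centre of its underside; z up.
- tin_small_round: the small round steel tin: 76 mm outside, 68 mm inside diameter. Loose; about 0.45 kg, standing open and empty on the table; 65 mm tall, walls 4 mm. Origin: centre of its underside; z up.
- tin_square: the square steel tin: 92 x 92 mm outside, 84 x 84 mm inside; x and y run parallel to its sides. Loose; about 0.45 kg, standing open and empty on the table; 65 mm tall, walls 4 mm. Origin: centre of its underside; z up.
- tin_oblong: the oblong steel tin: 120 mm (along its x) x 70 mm (along its y) outside, 112 x 62 mm inside. Loose; about 0.45 kg, standing open and empty on the table; 65 mm tall, walls 4 mm. Origin: centre of its underside; z up.
- jar: a small glass jar with a paper label and steel cap, 48 mm across and 85 mm tall, standing among the tins at the left; not part of the job. Origin: centre of its underside.
- cup: a small white cup, 64 mm across at the rim and 70 mm tall, standing among the tins at the right; not part of the job. Origin: centre of its underside.
Not all that is in view belongs to the job. Leave any blue or purple look-alike of the tin_large_round alone.

How it is judged:
By the outcome, as a careful person would: the job done as asked, in the order asked, and still so for the second after the job is handed in, with the robot touching nothing.
It also fails if it takes over 93 s, if anything falls off the work surface, if the arm or the gripper's body presses on something with over 40 N, if the wrist force passes 120 N, or if a joint passes its speed limit or range.

### The arm

A 6-joint arm with a two-finger parallel gripper is mounted at the origin on the work surface. World frame = base frame: x ahead of the robot, y to its left, z up, the work surface at z = 0. Lengths are in m, angles in rad, forces in N, time in s.
With the tool pointing down it reaches from about 0.375 to 0.9 m from the base axis. Payload 3.1 kg.
Tool frame: the origin (TCP) lies on the centre line of the jaws, within the pads' length; the fingertips stand ahead of it and the grasp point (between the pads) lies 3 mm ahead of it (robot.tip_reach is the z of the fingertips in the tool frame, in m); z points along the fingers, y is the line along which they close (so a half turn about z gives the same grasp; the last joint's range is limited). The gripper opens to 87 mm and grips with 3 to 60 N. Pads are 19 mm wide; open, the fingers measure 117 mm over their backs; the gripper's body (75 mm by 190 mm) begins 51 mm behind the grasp point.
Start: joints at [-1.339, 0.527, 1.433, -0, 1.181, -0.178], TCP at [0.249, -0.573, 0.245] pointing down, gripper open.
Joint ranges: [-3.08, 3.08], [-0.75, 2.2], [0.22, 2.44], [-1.43, 4.57], [0, 2.65], [-2.85, 2.85]. Speed limits (rad/s): [2.79, 2.79, 3.14, 3.14, 3.14, 3.14].

### API

Orientations are given as a unit quaternion [x, y, z, w].
In Python, from rig import sensors, eyes, ticket, robot gives the robot as it stands.
- The arm moves only by the tool drive_tool, never from a script. Its argument "deltas" is a list that holds one entry, the list of rows, each a list of 6 numbers: the shift along the tool's x, y, z in mm, then the turn, a rotation vector about the tool's x, y, z in rad. A call has 1 to 8 rows; each row shifts and turns the commanded pose from where the row before left it, along the tool's axes as they then stand; what a row does not reach is not made up. A row lasts 1/12 s, in which the tool goes at most 41.7 mm and 7.16 degrees, less where a joint would pass 70% of its speed; a pose out of reach is approached as far as the arm can. A call is refused whole if a number of a shift passes 41.7 or a number of a turn 0.125, either way. A call with a gripper value outside its range is refused whole. "gripper" is the opening in per cent of the stroke, from 0 (shut) to 100 (fully open), set as the call begins (left out, the last holds). The fingers move at their own pace and stop on an object; "squeeze" is the grip in N (left out, the last holds). Time passes only in rows, so rows that do not move let the fingers close. It gives the time, the measured TCP pose, the force, the opening and the grip force at its end, in the units of the state.
- sensors.get_obs(): the state, without advancing time (a new reading comes with each control period).
- eyes.camera(name): name is "scene" or "top"; returns a dict with "img" (480x640x3 uint8, red, green, blue), "fov_y" (degrees; the focal length in pixels is half the picture's height over the tangent of half this angle, whatever the lens; pixels are square), "cx", "cy" (the principal point, pixels), "xyz" and "attitude" of the camera in the world. Camera axes: x right, y up, looking along -z (the intrinsics and any distortion apply to the point x, -y, -z); pixel columns grow to the right and rows downward; lengths in m; the calibration is good to about 2 mm. A picture is of the moment at which its call begins. There is no depth.
- ticket.hand_in(): hands the job in; it is judged then, once.
The state is a dict: "time": time; "q": joint angles; "joint_velocities": joint speeds; "joint_torque": joint torques, N m; "position": TCP position; "tool_rot": TCP orientation; "ft_force": force on the tool from outside, world axes, zero at the start; "moment": the same for the moment, N m; "grip_width": finger opening in m; "grip_force": force on a finger pad.
Only numpy, scipy, OpenCV 4.12 (cv2) and the standard library are available. Lean on these libraries where they do the work, as an engineer would, in place of code of your own. Each camera call takes 0.05 s, during which the arm holds its last target. There are 200 camera calls.

## Working session

There is one attempt and no reset: what is moved stays moved. The work goes in short steps, Python scripts to look and compute and a tool call to move; the robot and the scene stay as the last step left them, time stands still between calls to the robot, and variables do not carry over. Pictures are saved under pics/ and viewed, at most 14 in all, crops included, and the job is handed in when it is done.

Besides the shell and the picture viewer there is one more tool, called after ">>>" as a command line: name --argument value ..., lists and objects as JSON in quotes. drive_tool: Moves the arm, as the interface text tells. Its arguments: {"type":"object","properties":{"deltas":{"type":"array"},"gripper":{"type":"number"},"squeeze":{"type":"number"}},"required":["deltas"]}

```bash
ls; mkdir -p pics
python3 - <<'E'
from rig import sensors, eyes, ticket, robot
import cv2
for n in("scene","top"):
    c=eyes.camera(n); cv2.imwrite(f"pics/{n}0.png",c["img"][:,:,::-1]); print({k:v for k,v in c.items() if k!="img"})
print(sensors.get_obs()); print(robot.tip_reach)
E
```

```text
pics
{'fov_y': 57.61169114871388, 'cx': 318.1064452167633, 'cy': 238.07406745801785, 'xyz': array([ 0.88057273, -0.60969175,  0.7180217 ]), 'attitude': array([0.38428098, 0.11730878, 0.25507441, 0.87949066])}
{'fov_y': 46.2892093956871, 'cx': 309.38887121366196, 'cy': 236.9074657458351, 'xyz': array([ 0.39645402, -0.0213583 ,  1.46773533]), 'attitude': array([-0.0268656 ,  0.01986469,  0.71665295, -0.69662916])}
{'time': 0.1, 'q': array([-1.33949817e+00,  5.28348813e-01,  1.43377975e+00, -1.10005485e-05,
        1.18140551e+00, -1.78494380e-01]), 'joint_velocities': array([-0.00061108, -0.00232171, -0.00305678, -0.00108975,  0.0001119 ,
       -0.00016619]), 'joint_torque': array([-1.73266653e-04, -4.40985274e+01, -1.77151072e+01,  6.35399180e-02,
        5.33791620e-02, -4.36020287e-05]), 'position': array([ 0.24889471, -0.57262558,  0.24368266]), 'tool_rot': array([ 9.79081209e-01,  2.03467551e-01, -3.07102508e-05, -9.70234699e-04]), 'ft_force': array([0.43321059, 1.56655206, 0.23460812]), 'moment': array([ 0.04513905,  0.00316373, -0.02705703]), 'grip_force': 0.0, 'grip_width': 0.08667101933824761}
0.022
```

View pics/top0.png

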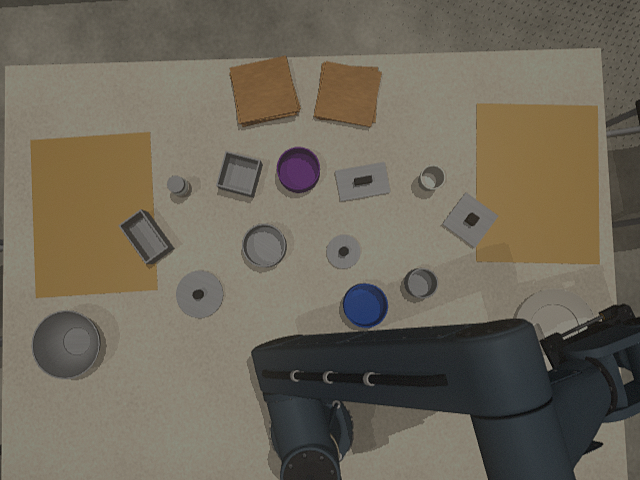

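View pics/scene0.png

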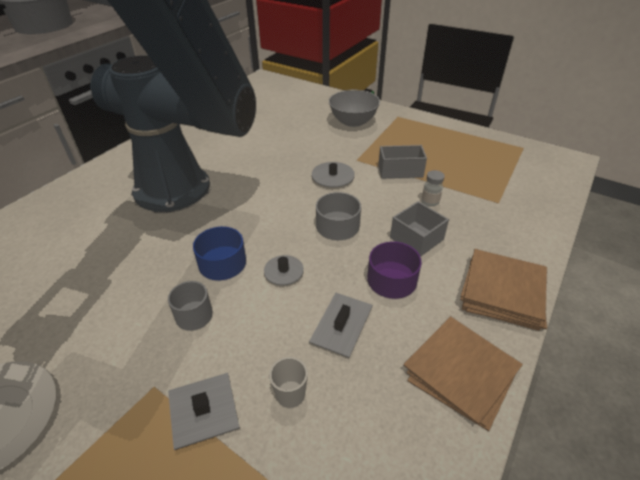

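Identified (top view):
- **Tins:** oblong (147,237), square (240,175), large round (265,246), small round (420,284).
- **Lids:** large round (200,294), small round (343,252), oblong (362,182), square (470,220).
- **Could be mistaken for them:** purple tin (298,170), blue tin (365,305), cup (431,179), jar (178,186), bowl (67,344).

The grey, unpainted tins are the ones to close.

```bash
cat > h.py <<'E'
import numpy as np, cv2
from scipy.spatial.transform import Rotation as R
def ray(c,u,v,z):
    f=240/np.tan(np.radians(c["fov_y"]/2))
    d=R.from_quat(c["attitude"]).apply([(u-c["cx"])/f,-(v-c["cy"])/f,-1])
    return c["xyz"]+d*(z-c["xyz"][2])/d[2]
def proj(c,p):
    f=240/np.tan(np.radians(c["fov_y"]/2))
    q=R.from_quat(c["attitude"]).inv().apply(np.array(p)-c["xyz"])
    return c["cx"]-f*q[0]/q[2], c["cy"]+f*q[1]/q[2]
def blobs(img,thr=12,dark=45):
    i=cv2.GaussianBlur(img,(3,3),0).astype(int); s=i.max(2)-i.min(2)
    m=((s<thr)).astype(np.uint8)
    m=cv2.morphologyEx(m,cv2.MORPH_OPEN,np.ones((3,3)))
    return m
E
python3 - <<'E'
from h import *
from rig import eyes
c=eyes.camera("top"); im=c["img"]
for p in [(250,310),(225,294),(343,262),(420,284),(420,305),(405,284),(290,262),(147,237),(110,240),(385,190),(480,232),(431,172),(240,200)]: print(p,im[p[1],p[0]])
m=blobs(im)
vis=np.hstack([im[140:335,110:510]]); vis=cv2.resize(vis,None,fx=2,fy=2,interpolation=cv2.INTER_CUBIC)
cs,_=cv2.findContours(m,cv2.RETR_EXTERNAL,cv2.CHAIN_APPROX_NONE)
o=im.copy()[140:335,110:510]; o=cv2.resize(o,None,fx=2,fy=2)
for k in cs:
    if cv2.contourArea(k)<300: continue
    h=cv2.convexHull(k); (r,wh,a)=cv2.minAreaRect(h); cc,rr=cv2.minEnclosingCircle(h)
    print(np.round(r,1),np.round(wh,1),round(a,1),"circ",np.round(cc,1),round(rr,1),cv2.contourArea(k))
    cv2.polylines(o,[((h-[110,140])*2)],True,(255,0,0),1)
cv2.imwrite("pics/a.png",np.vstack([o])[:,:,::-1])
E
```

```text
(250, 310) [139 132 119]
(225, 294) [129 121 109]
(343, 262) [115 113 112]
(420, 284) [107 105 103]
(420, 305) [127 121 107]
(405, 284) [55 56 50]
(290, 262) [139 133 118]
(147, 237) [111 108 105]
(110, 240) [132 107  62]
(385, 190) [121 120 115]
(480, 232) [114 112 108]
(431, 172) [80 77 68]
(240, 200) [101  95  84]
[ 66.  344.5] [67. 68.] 90.0 circ [ 66. 345.] 35.0 3608.5
[451.8 405.3] [170.6 389.8] 84.4 circ [448.5 373.5] 198.7 42469.5
[199. 294.] [46. 46.] 90.0 circ [199.  293.8] 23.6 1671.5
[420.5 283. ] [30. 33.] 90.0 circ [420.5 282.5] 17.1 780.0
[343.  251.5] [33. 32.] 90.0 circ [343.  251.3] 16.9 845.5
[263.5 245. ] [42. 43.] 90.0 circ [263.7 245.4] 22.2 1460.5
[146.1 236.8] [50.9 31.5] 54.0 circ [146. 237.] 28.6 1484.0
[469.5 219.5] [39.7 39.8] 36.5 circ [469.  219.5] 26.4 1485.0
[362.1 181.3] [31.2 50.7] 80.3 circ [361.9 181.3] 28.8 1491.5
[239.1 174. ] [39.4 38.4] 14.9 circ [239. 174.] 26.1 1419.0
```

View pics/a.png

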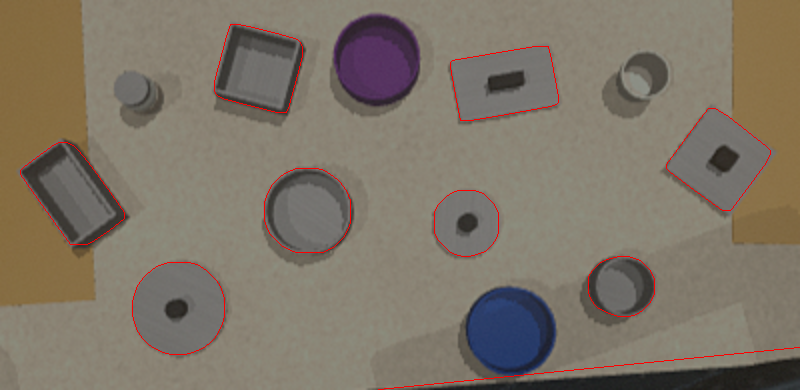

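The red outlines follow all eight items cleanly. I'll cast them to positions and cross-check by projecting the known outlines into both views.

```bash
cat > m.py <<'E'
from h import *
from rig import eyes
T=dict(LR=(263.7,245.4),SR=(420.5,282.8),SQ=(239.1,174),OB=(146.1,236.8))
L=dict(LR=(199,293.9),SR=(343,251.4),SQ=(469.4,219.5),OB=(362,181.3))
ts=dict(LR=(110,),SR=(76,),SQ=(92,92),OB=(120,70)); ls=dict(LR=(122,),SR=(88,),SQ=(104,104),OB=(132,82))
c=eyes.camera("top"); s=eyes.camera("scene")
m=blobs(c["img"]); cs,_=cv2.findContours(m,cv2.RETR_EXTERNAL,cv2.CHAIN_APPROX_NONE)
cs=[cv2.convexHull(k) for k in cs if 300<cv2.contourArea(k)<3000]
def outline(p,a,sz,z):
    if len(sz)==1:
        t=np.linspace(0,6.28,40); q=sz[0]/2000*np.c_[np.cos(t),np.sin(t)]
    else:
        q=np.array([[1,1],[-1,1],[-1,-1],[1,-1]])*np.array(sz)/2000
        q=q@np.array([[np.cos(a),np.sin(a)],[-np.sin(a),np.cos(a)]])
    return [(p[0]+x,p[1]+y,z) for x,y in q]
ims=[cv2.resize(k["img"],None,fx=3,fy=3,interpolation=cv2.INTER_CUBIC) for k in (c,s)]
for D,S,z,zt,n in((T,ts,.0325,.065,"tin"),(L,ls,.013,.014,"lid")):
    for k,uv in D.items():
        h=min(cs,key=lambda h:np.hypot(*(h[:,0].mean(0)-uv)))
        w=np.array([ray(c,*p,zt)[:2] for p in h[:,0]],np.float32)
        r=cv2.minAreaRect(w*1000); b=cv2.boxPoints(r); e=b[1]-b[0]; f=b[2]-b[1]
        e=e if np.hypot(*e)>np.hypot(*f) else f; a=np.arctan2(e[1],e[0])
        p=ray(c,*uv,z)
        print(n,k,np.round(p*1000,1),"ang",round(np.degrees(a)%180,1),"size",np.round(r[1],1), "r",round(float(np.hypot(p[0],p[1])),3))
        for cam,im in((c,ims[0]),(s,ims[1])):
            o=np.array([proj(cam,x) for x in outline(p,a,S[k],zt)])
            cv2.polylines(im,[np.int32((o+.5)*3)],True,(255,0,0),1)
            if n=="tin":
                o=np.array([proj(cam,x) for x in outline(p,a,S[k],0)]); cv2.polylines(im,[np.int32((o+.5)*3)],True,(0,255,0),1)
A=ims[0]; B=ims[1]
cv2.imwrite("pics/b.png",np.vstack([np.hstack([A[390:690,330:730],A[600:900,660:1060]]),np.hstack([A[660:960,300:700],A[720:1020,1070:1470]])])[:,:,::-1])
B2=cv2.resize(B[400:1350,450:1370],(775,800*950//920*775//800)); 
cv2.imwrite("pics/c.png",cv2.resize(B[400:1360,420:1380],(600,600),interpolation=cv2.INTER_AREA)[:,:,::-1])
E
python3 m.py
```

```text
tin LR [473.2 109.1  32.5] ang 88.4 size [107.9 105.3] r 0.486
tin SR [ 366.6 -287.6   32.5] ang 87.8 size [81.9 74.4] r 0.466
tin SQ [659.7 168.6  32.5] ang 74.1 size [100.4  97.5] r 0.681
tin OB [504.  411.   32.5] ang 34.8 size [129.6  78.2] r 0.65
lid LR [353.5 281.1  13. ] ang 88.4 size [119.3 118.3] r 0.452
lid SR [452.8 -94.3  13. ] ang 178.3 size [82.8 85.5] r 0.463
lid SQ [ 526.3 -424.5   13. ] ang 141.1 size [102.2 104.4] r 0.676
lid OB [ 634.5 -149.7   13. ] ang 98.3 size [ 82.1 132. ] r 0.652
```

View pics/b.png

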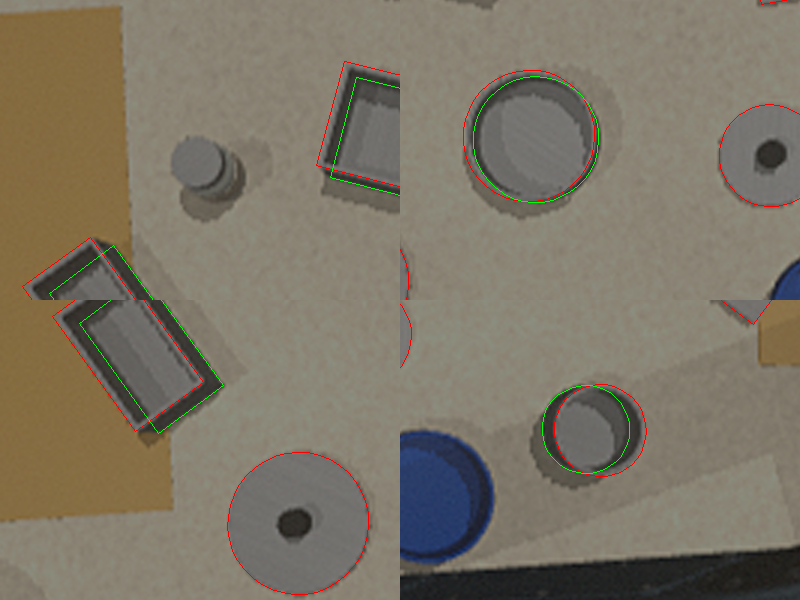

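View pics/c.png

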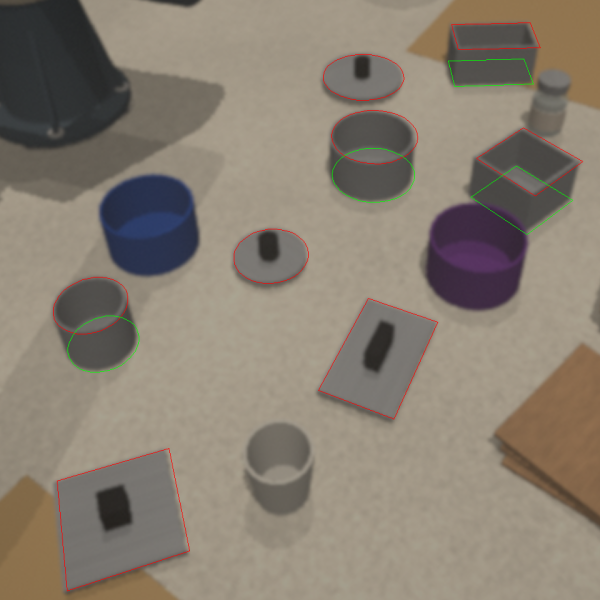

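Outlines fit in both views to within about 2 mm, and the measured sizes match those given. The plug clearance is 8 mm, so I can move. First comes the square lid, with gripper half open.

```bash
cat > go.py <<'E'
import sys
from h import *
from rig import sensors
P=dict(tLR=(472,108,34.8),tSR=(366.6,-287,34.8),tSQ=(659.7,168.6,74.1),tOB=(504,411,34.8),
 lLR=(353.5,281,34.8),lSR=(452.8,-94.3,34.8),lSQ=(526.3,-424.5,51.1),lOB=(634.5,-149.7,98.3))
x,y,yaw=P[sys.argv[1]]; z=float(sys.argv[2])
o=sensors.get_obs(); r=R.from_quat(o["tool_rot"])
d=r.inv().apply(np.array([x,y,z])-o["position"]*1000)
tx=r.as_matrix()[:,0]; cy=np.degrees(np.arctan2(tx[1],tx[0]))
t=-np.radians((yaw-cy+180)%360-180)
dn=R.from_rotvec([0,0,t]).inv().apply(d)
print("t",round(o["time"],2),"pos",np.round(o["position"]*1000,1),"yaw",round(cy,1),"tiltz",np.round(r.as_matrix()[:2,2],4))
print("shift now",np.round(d,1),"turn",round(t,3),"shift after turn",np.round(dn,1),"w",round(o["grip_width"]*1000,1),"F",np.round(o["ft_force"],1),"grip",round(o["grip_force"],1))
E
echo
```

```text
(no output)
```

>>> drive_tool --deltas '[[[0,0,0,0,0,-0.12],[0,0,0,0,0,-0.12],[0,0,0,0,0,-0.12],[0,0,0,0,0,-0.12]]]' --gripper 55 --squeeze 25

```text
time: 0.58
position: [0.249, -0.5731, 0.2444]
tool_rot: [0.901, 0.433, 0.0, -0.0]
ft_force: [0.3, 0.1, 0.6]
grip_width: 0.0685
grip_force: 0.0
```

>>> drive_tool --deltas '[[[36,15,10,0,0,0],[36,15,10,0,0,0],[36,15,10,0,0,0],[36,15,10,0,0,0],[36,15,10,0,0,0],[36,15,10,0,0,0],[36,15,10,0,0,0],[36,15,10,0,0,0]]]'

```text
time: 1.25
position: [0.5251, -0.4238, 0.1639]
tool_rot: [0.903, 0.43, -0.0, -0.0]
ft_force: [0.2, -1.1, 0.4]
grip_width: 0.0477
grip_force: 0.0
```

>>> drive_tool --deltas '[[[0,0,0,0,0,0],[0,0,0,0,0,0],[0,0,0,0,0,0]]]'

```text
time: 1.5
position: [0.5234, -0.4249, 0.1643]
tool_rot: [0.902, 0.431, -0.0, -0.0]
ft_force: [-0.0, 0.0, 0.5]
grip_width: 0.048
grip_force: 0.0
```

```bash
python3 go.py lSQ 40
```

```text
t 1.5 pos [ 523.4 -424.9  164.3] yaw 51.0 tiltz [-0.0009 -0.    ]
shift now [  2.2   2.1 124.3] turn -0.001 shift after turn [  2.2   2.1 124.3] w 48.0 F [-0.   0.   0.5] grip 0.0
```

>>> drive_tool --deltas '[[[2,2,18,0,0,0],[0,0,20,0,0,0],[0,0,20,0,0,0],[0,0,20,0,0,0],[0,0,18,0,0,0],[0,0,14,0,0,0],[0,0,8,0,0,0],[0,0,5,0,0,0]]]'

```text
time: 2.17
position: [0.5253, -0.4254, 0.0408]
tool_rot: [0.903, 0.43, -0.0, -0.0]
ft_force: [0.2, 0.7, -0.2]
grip_width: 0.0478
grip_force: 0.0
```

```bash
python3 go.py lSQ 40
python3 - <<'E'
from h import *; from rig import eyes
s=eyes.camera("scene"); u,v=map(int,proj(s,(.526,-.424,.03))); 
cv2.imwrite("pics/d.png",cv2.resize(s["img"][v-70:v+70,max(0,u-90):u+90],None,fx=4,fy=4)[:,:,::-1])
E
```

```text
t 2.17 pos [ 525.3 -425.4   40.8] yaw 50.9 tiltz [-0.0008  0.0007]
shift now [1.4 0.2 0.8] turn -0.004 shift after turn [1.4 0.2 0.8] w 47.8 F [ 0.2  0.7 -0.2] grip 0.0
```

View pics/d.png

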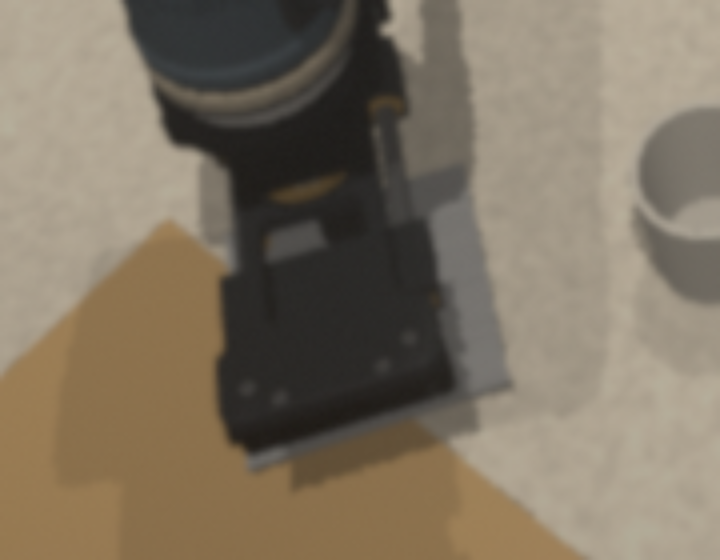

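The gripper stands square over the lid at (360,350) in the crop, with the lid's edges parallel to the gripper. I'll close it.

>>> drive_tool --deltas '[[[0,0,0,0,0,0],[0,0,0,0,0,0],[0,0,0,0,0,0],[0,0,0,0,0,0],[0,0,0,0,0,0],[0,0,0,0,0,0]]]' --gripper 0 --squeeze 30

```text
time: 2.72
position: [0.5269, -0.4251, 0.0425]
tool_rot: [0.903, 0.43, 0.0, 0.001]
ft_force: [0.6, 0.2, 2.5]
grip_width: 0.0234
grip_force: 30.0
```

>>> drive_tool --deltas '[[[0,0,-8,0,0,0],[0,0,-16,0,0,0],[0,0,-20,0,0,0],[0,0,-20,0,0,0],[0,0,-20,0,0,0],[0,0,-20,0,0,0],[0,0,-16,0,0,0],[0,0,0,0,0,0]]]'

```text
time: 3.38
position: [0.5279, -0.4262, 0.1658]
tool_rot: [0.903, 0.43, 0.001, 0.004]
ft_force: [0.1, 0.3, -0.3]
grip_width: 0.0238
grip_force: 30.0
```

```bash
python3 go.py tSQ 110
```

```text
t 3.38 pos [ 527.9 -426.2  165.8] yaw 51.0 tiltz [ 0.0049 -0.0054]
shift now [ 545.2 -272.4   53.2] turn -0.403 shift after turn [608.3 -36.6  53.2] w 23.8 F [ 0.1  0.3 -0.3] grip 30.0
```

>>> drive_tool --deltas '[[[0,0,0,0,0,-0.1],[0,0,0,0,0,-0.1],[0,0,0,0,0,-0.1],[0,0,0,0,0,-0.1],[15,-1,0,0,0,0],[30,-2,0,0,0,0],[36,-2,0,0,0,0],[36,-2,0,0,0,0]]]'

```text
time: 4.05
position: [0.5515, -0.3081, 0.1605]
tool_rot: [0.801, 0.599, 0.0, -0.001]
ft_force: [1.4, -0.1, -0.3]
grip_width: 0.0236
grip_force: 30.0
```

>>> drive_tool --deltas '[[[36,-2,0,0,0,0],[36,-2,0,0,0,0],[36,-2,0,0,0,0],[36,-2,0,0,0,0],[36,-2,0,0,0,0],[36,-2,0,0,0,0],[36,-2,0,0,0,0],[36,-2,0,0,0,0]]]'

```text
time: 4.72
position: [0.6155, -0.0261, 0.1608]
tool_rot: [0.8, 0.6, -0.001, -0.001]
ft_force: [0.6, -0.6, -1.5]
grip_width: 0.0243
grip_force: 30.0
```

>>> drive_tool --deltas '[[[36,-3,0,0,0,0],[36,-3,0,0,0,0],[36,-3,0,0,0,0],[36,-3,0,0,0,0],[30,-1,0,0,0,0],[18,0,0,0,0,0],[10,0,0,0,0,0],[0,0,0,0,0,0]]]'

```text
time: 5.38
position: [0.6592, 0.1714, 0.1607]
tool_rot: [0.799, 0.602, -0.0, -0.001]
ft_force: [0.9, 0.3, -1.7]
grip_width: 0.0238
grip_force: 30.0
```

```bash
python3 go.py tSQ 110
python3 - <<'E'
from h import *; from rig import eyes
s=eyes.camera("scene"); u,v=map(int,proj(s,(.66,.17,.09))); 
cv2.imwrite("pics/e.png",cv2.resize(s["img"][v-70:v+70,max(0,u-90):u+90],None,fx=4,fy=4)[:,:,::-1])
E
```

```text
t 5.38 pos [659.2 171.4 160.7] yaw 74.0 tiltz [-0.0011  0.0006]
shift now [-2.6  1.3 50.7] turn -0.002 shift after turn [-2.6  1.3 50.7] w 23.8 F [ 0.9  0.3 -1.7] grip 30.0
```

View pics/e.png

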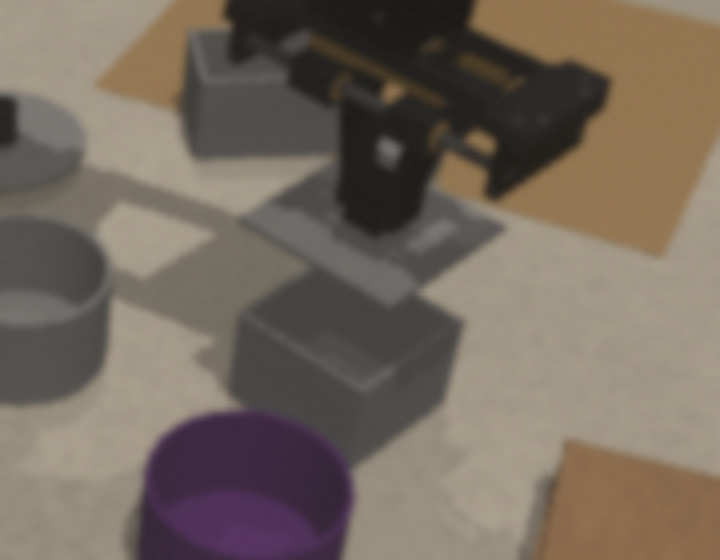

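The lid is held level and in line over the square tin (rim at (350,330) in the crop). I'll lower it.

>>> drive_tool --deltas '[[[-2,1,12,0,0,0],[0,0,16,0,0,0],[0,0,14,0,0,0],[0,0,10,0,0,0],[0,0,5,0,0,0],[0,0,3,0,0,0],[0,0,2,0,0,0],[0,0,0,0,0,0]]]'

```text
time: 6.1
position: [0.6607, 0.1658, 0.0995]
tool_rot: [0.799, 0.601, 0.0, 0.0]
ft_force: [0.4, 0.2, -1.3]
grip_width: 0.0238
grip_force: 30.0
```

>>> drive_tool --deltas '[[[0,0,1,0,0,0],[0,0,0.5,0,0,0],[0,0,0,0,0,0]]]'

```text
time: 6.35
position: [0.6608, 0.1664, 0.0986]
tool_rot: [0.799, 0.601, 0.0, 0.0]
ft_force: [-0.5, -0.2, -1.6]
grip_width: 0.0238
grip_force: 30.0
```

```bash
python3 go.py tSQ 96.5
```

```text
t 6.35 pos [660.8 166.4  98.6] yaw 73.9 tiltz [0.0009 0.0001]
shift now [ 1.8 -1.7  2.1] turn -0.003 shift after turn [ 1.8 -1.7  2.1] w 23.8 F [-0.5 -0.2 -1.6] grip 30.0
```

>>> drive_tool --deltas '[[[1,-1,1,0,0,0],[0,0,0.5,0,0,0],[0,0,0,0,0,0]]]'

```text
time: 6.6
position: [0.6603, 0.1678, 0.0975]
tool_rot: [0.799, 0.601, 0.001, 0.0]
ft_force: [-0.9, 1.8, 2.5]
grip_width: 0.0236
grip_force: 30.0
```

>>> drive_tool --deltas '[[[0,0,0.5,0,0,0],[0,0,0.5,0,0,0],[0,0,0,0,0,0]]]'

```text
time: 6.85
position: [0.6602, 0.1678, 0.0974]
tool_rot: [0.799, 0.601, 0.001, 0.0]
ft_force: [-2.5, -0.2, 7.4]
grip_width: 0.024
grip_force: 30.0
```

>>> drive_tool --deltas '[[[0,0,0.5,0,0,0],[0,0,0,0,0,0],[0,0,0,0,0,0]]]'

```text
time: 7.1
position: [0.6603, 0.1678, 0.0974]
tool_rot: [0.799, 0.601, 0.001, 0.0]
ft_force: [-3.4, -0.3, 10.3]
grip_width: 0.024
grip_force: 30.0
```

It touches at z≈97 mm as expected for a seated lid, with the force rising. I'll release and rise.

>>> drive_tool --deltas '[[[0,0,-0.5,0,0,0],[0,0,0,0,0,0],[0,0,0,0,0,0],[0,0,0,0,0,0],[0,0,0,0,0,0]]]' --gripper 55

```text
time: 7.52
position: [0.6597, 0.1675, 0.095]
tool_rot: [0.799, 0.601, -0.0, -0.0]
ft_force: [-0.3, 0.1, 0.6]
grip_width: 0.0453
grip_force: 0.0
```

>>> drive_tool --deltas '[[[0,0,-8,0,0,0],[0,0,-16,0,0,0],[0,0,-20,0,0,0],[0,0,-20,0,0,0],[0,0,0,0,0,-0.11],[0,0,0,0,0,-0.11],[0,0,0,0,0,-0.1],[0,0,0,0,0,-0.1]]]'

```text
time: 8.18
position: [0.66, 0.1675, 0.1603]
tool_rot: [0.654, 0.756, 0.0, 0.0]
ft_force: [-0.1, -0.3, 0.2]
grip_width: 0.0476
grip_force: 0.0
```

```bash
python3 go.py lOB 40
```

```text
t 8.18 pos [660.  167.5 160.3] yaw 98.2 tiltz [0.0007 0.0001]
shift now [-310.3  -70.8  120.3] turn -0.001 shift after turn [-310.2  -71.1  120.3] w 47.6 F [-0.1 -0.3  0.2] grip 0.0
```

>>> drive_tool --deltas '[[[-36,-9,0,0,0,0],[-38,-9,0,0,0,0],[-38,-9,0,0,0,0],[-38,-9,0,0,0,0],[-38,-9,0,0,0,0],[-38,-9,0,0,0,0],[-38,-9,0,0,0,0],[-30,-7,0,0,0,0]]]'

```text
time: 8.85
position: [0.631, -0.1365, 0.1602]
tool_rot: [0.657, 0.754, -0.0, 0.001]
ft_force: [-0.8, -0.2, 0.4]
grip_width: 0.0482
grip_force: 0.0
```

>>> drive_tool --deltas '[[[-16,-1,0,0,0,0],[0,0,15,0,0,0],[0,0,20,0,0,0],[0,0,15,0,0,0],[0,0,0,0,0,0]]]'

```text
time: 9.27
position: [0.6305, -0.148, 0.1066]
tool_rot: [0.656, 0.754, -0.001, -0.003]
ft_force: [-0.9, 0.6, -0.1]
grip_width: 0.0478
grip_force: 0.0
```

```bash
python3 go.py lOB 40
```

```text
t 9.27 pos [ 630.5 -148.   106.6] yaw 98.0 tiltz [-0.0059  0.003 ]
shift now [-2.5  4.1 66.5] turn -0.006 shift after turn [-2.5  4.  66.5] w 47.8 F [-0.9  0.6 -0.1] grip 0.0
```

>>> drive_tool --deltas '[[[-2,4,16,0,0,0],[0,0,20,0,0,0],[0,0,16,0,0,0],[0,0,9,0,0,0],[0,0,4,0,0,0],[0,0,0,0,0,0]]]'

```text
time: 9.77
position: [0.6367, -0.1502, 0.0443]
tool_rot: [0.656, 0.755, -0.0, -0.0]
ft_force: [-0.3, -0.5, 0.6]
grip_width: 0.0479
grip_force: 0.0
```

>>> drive_tool --deltas '[[[0,0,0,0,0,0],[0,0,0,0,0,0],[0,0,0,0,0,0],[0,0,0,0,0,0],[0,0,0,0,0,0],[0,0,0,0,0,0]]]' --gripper 0

```text
time: 10.27
position: [0.6365, -0.1508, 0.0449]
tool_rot: [0.656, 0.755, -0.0, -0.0]
ft_force: [-2.1, -0.2, 0.2]
grip_width: 0.0159
grip_force: 13.6
```

```bash
python3 go.py lOB 40
```

```text
t 10.27 pos [ 636.5 -150.8   44.9] yaw 98.0 tiltz [-0.0004 -0.0001]
shift now [ 1.4 -1.9  4.9] turn -0.006 shift after turn [ 1.4 -1.9  4.9] w 15.9 F [-2.1 -0.2  0.2] grip 13.6
```

>>> drive_tool --deltas '[[[0,0,0,0,0,0],[0,0,-8,0,0,0],[0,0,-16,0,0,0],[0,0,-20,0,0,0],[0,0,-20,0,0,0],[0,0,-20,0,0,0],[0,0,-20,0,0,0],[0,0,-18,0,0,0]]]'

```text
time: 10.93
position: [0.6368, -0.1508, 0.1681]
tool_rot: [0.656, 0.754, 0.0, 0.0]
ft_force: [-0.2, -0.6, -0.3]
grip_width: 0.0156
grip_force: 30.0
```

>>> drive_tool --deltas '[[[0,0,0,0,0,0.08],[0,0,0,0,0,0.12],[0,0,0,0,0,0.12],[0,0,0,0,0,0.12],[0,0,0,0,0,0.12],[0,0,0,0,0,0.12],[0,0,0,0,0,0.12],[0,0,0,0,0,0.12]]]'

```text
time: 11.6
position: [0.6366, -0.1506, 0.1668]
tool_rot: [0.924, 0.382, -0.0, -0.0]
ft_force: [0.5, -0.5, -1.4]
grip_width: 0.0159
grip_force: 30.0
```

>>> drive_tool --deltas '[[[0,0,0,0,0,0.12],[0,0,0,0,0,0.07],[0,0,0,0,0,0],[0,0,0,0,0,0]]]'

```text
time: 11.93
position: [0.6366, -0.1507, 0.1667]
tool_rot: [0.955, 0.296, 0.0, -0.0]
ft_force: [-0.1, 0.7, -1.4]
grip_width: 0.0157
grip_force: 30.0
```

```bash
python3 go.py tOB 110
```

```text
t 11.93 pos [ 636.6 -150.7  166.7] yaw 34.5 tiltz [-0.      0.0001]
shift now [ 208.6 -538.1   56.8] turn -0.006 shift after turn [ 211.7 -536.9   56.8] w 15.7 F [-0.1  0.7 -1.4] grip 30.0
```

>>> drive_tool --deltas '[[[7,-17,0,0,0,-0.006],[14,-35,0,0,0,0],[14,-35,0,0,0,0],[14,-35,0,0,0,0],[14,-35,0,0,0,0],[14,-35,0,0,0,0],[14,-35,0,0,0,0],[14,-35,0,0,0,0]]]'

```text
time: 12.6
position: [0.5725, 0.127, 0.1668]
tool_rot: [0.954, 0.299, -0.0, -0.0]
ft_force: [0.2, -1.0, -1.4]
grip_width: 0.0158
grip_force: 30.0
```

>>> drive_tool --deltas '[[[14,-35,0,0,0,0],[14,-35,0,0,0,0],[14,-35,0,0,0,0],[14,-35,0,0,0,0],[14,-35,0,0,0,0],[13,-35,0,0,0,0],[12,-35,0,0,0,0],[7,-20,0,0,0,0]]]'

```text
time: 13.27
position: [0.5041, 0.4047, 0.1667]
tool_rot: [0.954, 0.3, -0.0, -0.001]
ft_force: [0.3, -0.1, -1.3]
grip_width: 0.0158
grip_force: 30.0
```

>>> drive_tool --deltas '[[[3,-9,0,0,0,0],[0,0,0,0,0,0],[0,0,0,0,0,0]]]'

```text
time: 13.52
position: [0.5036, 0.4091, 0.1664]
tool_rot: [0.954, 0.299, -0.0, 0.0]
ft_force: [0.3, 0.3, -1.1]
grip_width: 0.0158
grip_force: 30.0
```

```bash
python3 go.py tOB 110
python3 - <<'E'
from h import *; from rig import eyes
s=eyes.camera("scene"); u,v=map(int,proj(s,(.58,.3,.09))); 
cv2.imwrite("pics/f.png",cv2.resize(s["img"][v-85:v+85,max(0,u-100):u+100],None,fx=3.5,fy=3.5)[:,:,::-1])
E
```

```text
t 13.52 pos [503.6 409.1 166.4] yaw 34.8 tiltz [-0.0005 -0.0012]
shift now [ 1.5 -1.4 56.4] turn 0.0 shift after turn [ 1.5 -1.4 56.4] w 15.8 F [ 0.3  0.3 -1.1] grip 30.0
```

View pics/f.png

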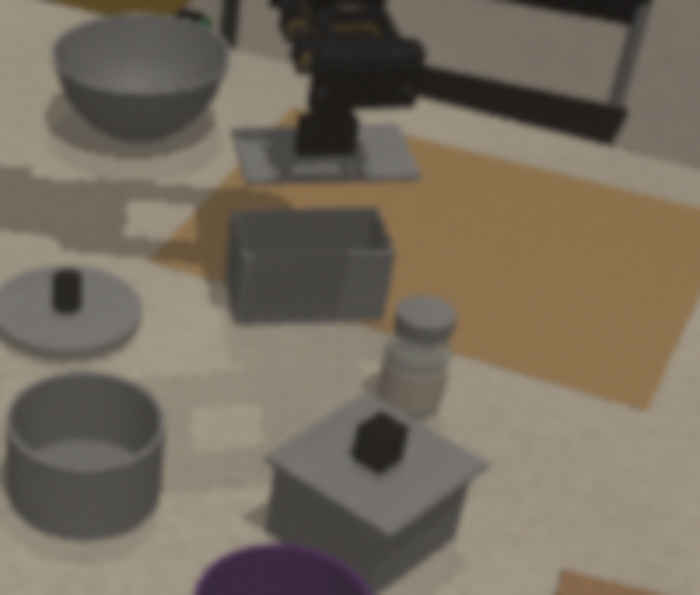

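The square lid lies flat on its tin at (375,465). The oblong lid hovers in line over its tin at (312,265), so I'll lower it.

>>> drive_tool --deltas '[[[1,-1,12,0,0,0],[0,0,16,0,0,0],[0,0,14,0,0,0],[0,0,10,0,0,0],[0,0,6,0,0,0],[0,0,4,0,0,0],[0,0,2,0,0,0],[0,0,0,0,0,0]]]'

```text
time: 14.23
position: [0.5048, 0.4106, 0.1024]
tool_rot: [0.955, 0.298, -0.0, 0.0]
ft_force: [-0.2, -0.3, -0.8]
grip_width: 0.0154
grip_force: 30.0
```

>>> drive_tool --deltas '[[[0,0,1,0,0,0],[0,0,0.5,0,0,0],[0,0,0,0,0,0]]]'

```text
time: 14.48
position: [0.5047, 0.4111, 0.1016]
tool_rot: [0.954, 0.298, 0.001, -0.0]
ft_force: [0.6, -0.3, -0.5]
grip_width: 0.0159
grip_force: 30.0
```

>>> drive_tool --deltas '[[[0,0,0.5,0,0,0],[0,0,0.5,0,0,0],[0,0,0,0,0,0]]]'

```text
time: 14.73
position: [0.5045, 0.4109, 0.1001]
tool_rot: [0.954, 0.298, 0.0, -0.0]
ft_force: [0.2, 0.5, -0.9]
grip_width: 0.0159
grip_force: 30.0
```

```bash
python3 go.py tOB 99.5
```

```text
t 14.73 pos [504.5 410.9 100.1] yaw 34.7 tiltz [0.0001 0.0001]
shift now [-0.4 -0.3  0.6] turn -0.001 shift after turn [-0.4 -0.3  0.6] w 15.9 F [ 0.2  0.5 -0.9] grip 30.0
```

>>> drive_tool --deltas '[[[0,0,0.5,0,0,0],[0,0,0.5,0,0,0],[0,0,0,0,0,0]]]'

```text
time: 14.98
position: [0.5045, 0.4109, 0.0999]
tool_rot: [0.954, 0.298, 0.0, -0.0]
ft_force: [-2.4, -0.0, 4.7]
grip_width: 0.0159
grip_force: 30.0
```

>>> drive_tool --deltas '[[[0,0,0.5,0,0,0],[0,0,0.3,0,0,0],[0,0,0,0,0,0]]]'

```text
time: 15.23
position: [0.5045, 0.4109, 0.0999]
tool_rot: [0.954, 0.298, 0.0, -0.0]
ft_force: [-3.6, -1.2, 8.1]
grip_width: 0.0153
grip_force: 30.0
```

>>> drive_tool --deltas '[[[0,0,-0.5,0,0,0],[0,0,0,0,0,0],[0,0,0,0,0,0],[0,0,0,0,0,0],[0,0,0,0,0,0]]]' --gripper 55

```text
time: 15.65
position: [0.5044, 0.4108, 0.0984]
tool_rot: [0.954, 0.298, -0.0, 0.0]
ft_force: [-0.2, -0.1, -0.5]
grip_width: 0.041
grip_force: 0.0
```

>>> drive_tool --deltas '[[[0,0,-8,0,0,0],[0,0,-16,0,0,0],[0,0,-20,0,0,0],[0,0,-18,0,0,0],[0,0,0,0,0,0]]]'

```text
time: 16.07
position: [0.5069, 0.4123, 0.1652]
tool_rot: [0.954, 0.298, 0.004, -0.001]
ft_force: [1.6, 0.5, -0.0]
grip_width: 0.0477
grip_force: 0.0
```

```bash
python3 go.py lLR 42
```

```text
t 16.07 pos [506.9 412.3 165.2] yaw 34.7 tiltz [0.0074 0.0042]
shift now [-201.9   20.5  121.5] turn -0.001 shift after turn [-202.    20.2  121.5] w 47.7 F [ 1.6  0.5 -0. ] grip 0.0
```

>>> drive_tool --deltas '[[[-18,2,0,0,0,0],[-36,4,0,0,0,0],[-36,4,0,0,0,0],[-36,4,0,0,0,0],[-36,4,0,0,0,0],[-26,2,0,0,0,0],[-12,0,0,0,0,0],[0,0,10,0,0,0]]]'

```text
time: 16.73
position: [0.3482, 0.2787, 0.1515]
tool_rot: [0.955, 0.298, -0.001, 0.0]
ft_force: [0.6, 1.2, 0.6]
grip_width: 0.048
grip_force: 0.0
```

>>> drive_tool --deltas '[[[0,0,20,0,0,0],[0,0,20,0,0,0],[0,0,10,0,0,0],[0,0,0,0,0,0]]]'

```text
time: 17.07
position: [0.3502, 0.2798, 0.0989]
tool_rot: [0.955, 0.298, -0.002, 0.0]
ft_force: [-0.5, 0.2, -0.3]
grip_width: 0.0479
grip_force: 0.0
```

```bash
python3 go.py lLR 42
```

```text
t 17.07 pos [350.2 279.8  98.9] yaw 34.7 tiltz [-0.0041 -0.0019]
shift now [ 3.6  1.  56.9] turn -0.002 shift after turn [ 3.6  1.  56.9] w 47.9 F [-0.5  0.2 -0.3] grip 0.0
```

>>> drive_tool --deltas '[[[3,1,14,0,0,0],[0,0,18,0,0,0],[0,0,12,0,0,0],[0,0,7,0,0,0],[0,0,4,0,0,0],[0,0,0,0,0,0]]]'

```text
time: 17.57
position: [0.3545, 0.2814, 0.0455]
tool_rot: [0.954, 0.298, -0.0, 0.0]
ft_force: [-0.1, -0.2, -0.0]
grip_width: 0.0479
grip_force: 0.0
```

>>> drive_tool --deltas '[[[0,0,0,0,0,0],[0,0,0,0,0,0],[0,0,0,0,0,0],[0,0,0,0,0,0],[0,0,0,0,0,0],[0,0,0,0,0,0],[0,0,0,0,0,0]]]' --gripper 0

```text
time: 18.15
position: [0.3548, 0.2815, 0.0462]
tool_rot: [0.954, 0.298, 0.0, -0.0]
ft_force: [-0.3, -1.0, 5.1]
grip_width: 0.0233
grip_force: 30.0
```

```bash
python3 go.py lLR 42
```

```text
t 18.15 pos [354.8 281.5  46.2] yaw 34.7 tiltz [0.0008 0.0004]
shift now [-1.4 -0.3  4.2] turn -0.002 shift after turn [-1.4 -0.3  4.2] w 23.3 F [-0.3 -1.   5.1] grip 30.0
```

>>> drive_tool --deltas '[[[0,0,-8,0,0,0],[0,0,-16,0,0,0],[0,0,-20,0,0,0],[0,0,-20,0,0,0],[0,0,-20,0,0,0],[0,0,-20,0,0,0],[0,0,-16,0,0,0],[0,0,0,0,0,0]]]'

```text
time: 18.82
position: [0.3559, 0.2821, 0.1686]
tool_rot: [0.954, 0.298, 0.003, -0.0]
ft_force: [0.2, 0.1, -1.6]
grip_width: 0.0233
grip_force: 30.0
```

```bash
python3 go.py tLR 97
```

```text
t 18.82 pos [355.9 282.1 168.6] yaw 34.7 tiltz [0.0056 0.0026]
shift now [ -4.2 209.2  71.7] turn -0.001 shift after turn [ -4.5 209.2  71.7] w 23.3 F [ 0.2  0.1 -1.6] grip 30.0
```

>>> drive_tool --deltas '[[[0,16,0,0,0,0],[-1,36,0,0,0,0],[-1,36,0,0,0,0],[-1,36,0,0,0,0],[-1,36,0,0,0,0],[0,30,0,0,0,0],[0,15,0,0,0,0],[0,4,0,0,0,0]]]'

```text
time: 19.48
position: [0.472, 0.1049, 0.1649]
tool_rot: [0.955, 0.296, 0.0, 0.0]
ft_force: [0.5, 0.7, -1.8]
grip_width: 0.023
grip_force: 30.0
```

>>> drive_tool --deltas '[[[0,0,8,0,0,0],[0,0,10,0,0,0],[0,0,6,0,0,0],[0,0,0,0,0,0]]]'

```text
time: 19.82
position: [0.4676, 0.1084, 0.1399]
tool_rot: [0.954, 0.299, -0.003, -0.001]
ft_force: [-1.2, -0.4, -2.0]
grip_width: 0.0227
grip_force: 30.0
```

```bash
python3 go.py tLR 101
python3 - <<'E'
from h import *; from rig import eyes
s=eyes.camera("scene"); u,v=map(int,proj(s,(.5,.2,.09))); 
cv2.imwrite("pics/g.png",cv2.resize(s["img"][v-85:v+85,max(0,u-100):u+100],None,fx=3.5,fy=3.5)[:,:,::-1])
E
```

```text
t 19.82 pos [467.6 108.4 139.9] yaw 34.8 tiltz [-0.0054  0.0002]
shift now [ 3.5  2.9 38.9] turn -0.0 shift after turn [ 3.5  2.9 38.9] w 22.7 F [-1.2 -0.4 -2. ] grip 30.0
```

View pics/g.png

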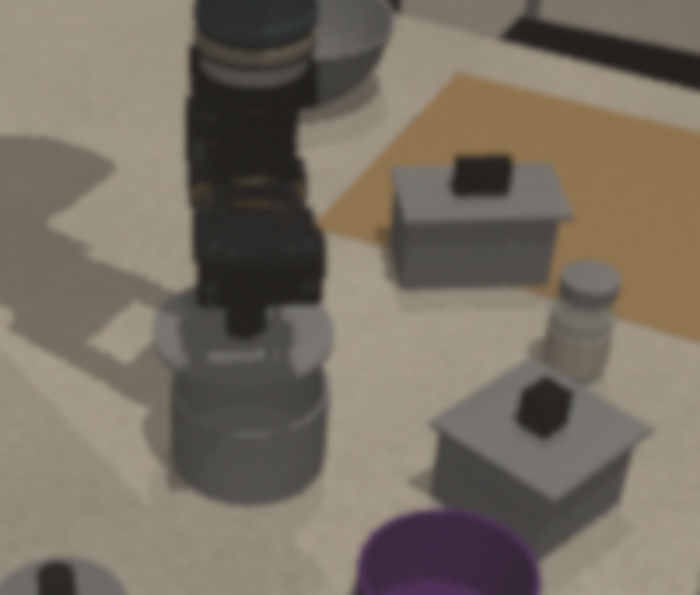

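The oblong tin is closed and flat at (480,210). The large round lid is above its tin at (245,400), about 4 mm off (a wobble of the reading). I'll correct that and lower it.

>>> drive_tool --deltas '[[[2,1,8,0,0,0],[0,0,12,0,0,0],[0,0,8,0,0,0],[0,0,4,0,0,0],[0,0,2,0,0,0],[0,0,0,0,0,0],[0,0,0,0,0,0]]]'

```text
time: 20.45
position: [0.4726, 0.1077, 0.1079]
tool_rot: [0.954, 0.298, 0.0, 0.0]
ft_force: [0.3, -0.5, -1.2]
grip_width: 0.0231
grip_force: 30.0
```

```bash
python3 go.py tLR 101
```

```text
t 20.45 pos [472.6 107.7 107.9] yaw 34.7 tiltz [0.0002 0.    ]
shift now [-0.3 -0.6  6.9] turn -0.002 shift after turn [-0.3 -0.6  6.9] w 23.1 F [ 0.3 -0.5 -1.2] grip 30.0
```

>>> drive_tool --deltas '[[[0,0,3,0,0,0],[0,0,2,0,0,0],[0,0,0.5,0,0,0],[0,0,0,0,0,0]]]'

```text
time: 20.78
position: [0.4724, 0.1076, 0.1022]
tool_rot: [0.954, 0.298, -0.0, -0.0]
ft_force: [-0.8, -0.1, -0.2]
grip_width: 0.0232
grip_force: 30.0
```

>>> drive_tool --deltas '[[[0,0,0.5,0,0,0],[0,0,0.5,0,0,0],[0,0,0,0,0,0]]]'

```text
time: 21.03
position: [0.4725, 0.1076, 0.1012]
tool_rot: [0.954, 0.298, 0.0, 0.0]
ft_force: [-0.1, 0.6, -1.5]
grip_width: 0.0229
grip_force: 30.0
```

>>> drive_tool --deltas '[[[0,0,0.5,0,0,0],[0,0,0.5,0,0,0],[0,0,0,0,0,0]]]'

```text
time: 21.28
position: [0.4725, 0.1076, 0.1012]
tool_rot: [0.954, 0.298, 0.0, 0.0]
ft_force: [-2.3, -0.0, 7.0]
grip_width: 0.023
grip_force: 30.0
```

It is seated. I'll release, rise and go to the small round lid.

>>> drive_tool --deltas '[[[0,0,-0.5,0,0,0],[0,0,0,0,0,0],[0,0,0,0,0,0],[0,0,0,0,0,0],[0,0,0,0,0,0]]]' --gripper 55

```text
time: 21.7
position: [0.4725, 0.1076, 0.1006]
tool_rot: [0.954, 0.298, -0.0, -0.0]
ft_force: [-0.1, 0.0, 0.5]
grip_width: 0.0454
grip_force: 0.0
```

>>> drive_tool --deltas '[[[0,0,-8,0,0,0],[0,0,-16,0,0,0],[0,0,-20,0,0,0],[0,0,-16,0,0,0],[0,0,0,0,0,0],[0,0,0,0,0,0]]]'

```text
time: 22.2
position: [0.4731, 0.1076, 0.1617]
tool_rot: [0.954, 0.298, 0.001, 0.0]
ft_force: [-0.5, -0.2, -0.3]
grip_width: 0.0479
grip_force: 0.0
```

```bash
python3 go.py lSR 44
```

```text
t 22.2 pos [473.1 107.6 161.7] yaw 34.7 tiltz [ 0.0026 -0.    ]
shift now [-131.9  154.3  117.7] turn -0.002 shift after turn [-132.1  154.1  117.7] w 47.9 F [-0.5 -0.2 -0.3] grip 0.0
```

>>> drive_tool --deltas '[[[-13,15,0,0,0,0],[-24,28,0,0,0,0],[-24,28,0,0,0,0],[-24,28,0,0,0,0],[-24,28,0,0,0,0],[-15,18,0,0,0,0],[-8,9,0,0,0,0],[0,0,10,0,0,0]]]'

```text
time: 22.87
position: [0.4524, -0.0973, 0.1509]
tool_rot: [0.955, 0.296, 0.001, 0.001]
ft_force: [-0.3, -0.3, 0.1]
grip_width: 0.0479
grip_force: 0.0
```

>>> drive_tool --deltas '[[[0,0,20,0,0,0],[0,0,20,0,0,0],[0,0,10,0,0,0],[0,0,0,0,0,0],[0,0,0,0,0,0]]]'

```text
time: 23.28
position: [0.4507, -0.0938, 0.0997]
tool_rot: [0.955, 0.298, -0.001, -0.001]
ft_force: [0.6, 0.2, -0.1]
grip_width: 0.0478
grip_force: 0.0
```

```bash
python3 go.py lSR 44
```

```text
t 23.28 pos [450.7 -93.8  99.7] yaw 34.7 tiltz [-0.003   0.0014]
shift now [ 1.5  1.8 55.7] turn -0.002 shift after turn [ 1.5  1.8 55.7] w 47.8 F [ 0.6  0.2 -0.1] grip 0.0
```

>>> drive_tool --deltas '[[[1,1,14,0,0,0],[0,0,18,0,0,0],[0,0,12,0,0,0],[0,0,7,0,0,0],[0,0,4,0,0,0],[0,0,0,0,0,0]]]'

```text
time: 23.78
position: [0.453, -0.0943, 0.0456]
tool_rot: [0.954, 0.298, -0.0, -0.0]
ft_force: [0.1, 0.1, -0.2]
grip_width: 0.0478
grip_force: 0.0
```

>>> drive_tool --deltas '[[[0,0,0,0,0,0],[0,0,0,0,0,0],[0,0,0,0,0,0],[0,0,0,0,0,0],[0,0,0,0,0,0],[0,0,0,0,0,0],[0,0,0,0,0,0]]]' --gripper 0

```text
time: 24.37
position: [0.4534, -0.0946, 0.0462]
tool_rot: [0.954, 0.298, 0.0, 0.0]
ft_force: [-0.0, -0.2, 3.9]
grip_width: 0.0228
grip_force: 30.0
```

```bash
python3 go.py lSR 44
```

```text
t 24.37 pos [453.4 -94.6  46.2] yaw 34.7 tiltz [ 0.0011 -0.0005]
shift now [-0.4 -0.6  2.2] turn -0.002 shift after turn [-0.4 -0.6  2.2] w 22.8 F [-0.  -0.2  3.9] grip 30.0
```

>>> drive_tool --deltas '[[[0,0,-8,0,0,0],[0,0,-16,0,0,0],[0,0,-20,0,0,0],[0,0,-20,0,0,0],[0,0,-20,0,0,0],[0,0,-20,0,0,0],[0,0,-16,0,0,0],[0,0,0,0,0,0]]]'

```text
time: 25.03
position: [0.4543, -0.0949, 0.1686]
tool_rot: [0.954, 0.298, 0.002, 0.002]
ft_force: [0.4, -0.5, -0.8]
grip_width: 0.023
grip_force: 30.0
```

```bash
python3 go.py tSR 100
```

```text
t 25.03 pos [454.3 -94.9 168.6] yaw 34.7 tiltz [ 0.0052 -0.0024]
shift now [-181.7  107.6   68.6] turn -0.001 shift after turn [-181.9  107.4   68.6] w 23.0 F [ 0.4 -0.5 -0.8] grip 30.0
```

>>> drive_tool --deltas '[[[-15,9,0,0,0,0],[-31,19,0,0,0,0],[-31,19,0,0,0,0],[-31,19,0,0,0,0],[-31,18,0,0,0,0],[-25,15,0,0,0,0],[-13,7,0,0,0,0],[-4,2,0,0,0,0]]]'

```text
time: 25.7
position: [0.3645, -0.2884, 0.1649]
tool_rot: [0.955, 0.297, -0.0, -0.0]
ft_force: [-0.1, -0.5, -1.8]
grip_width: 0.0231
grip_force: 30.0
```

>>> drive_tool --deltas '[[[0,0,8,0,0,0],[0,0,12,0,0,0],[0,0,10,0,0,0],[0,0,0,0,0,0],[0,0,0,0,0,0]]]'

```text
time: 26.12
position: [0.3655, -0.2841, 0.1347]
tool_rot: [0.954, 0.299, -0.001, -0.002]
ft_force: [0.7, -0.3, -1.3]
grip_width: 0.0235
grip_force: 30.0
```

```bash
python3 go.py tSR 101
python3 - <<'E'
from h import *; from rig import eyes
s=eyes.camera("scene"); u,v=map(int,proj(s,(.37,-.26,.09))); 
cv2.imwrite("pics/i.png",cv2.resize(s["img"][v-70:v+80,max(0,u-90):u+90],None,fx=3.5,fy=3.5)[:,:,::-1])
E
```

```text
t 26.12 pos [ 365.5 -284.1  134.7] yaw 34.8 tiltz [-0.0021  0.0031]
shift now [-0.7  3.1 33.7] turn -0.0 shift after turn [-0.7  3.1 33.7] w 23.5 F [ 0.7 -0.3 -1.3] grip 30.0
```

View pics/i.png

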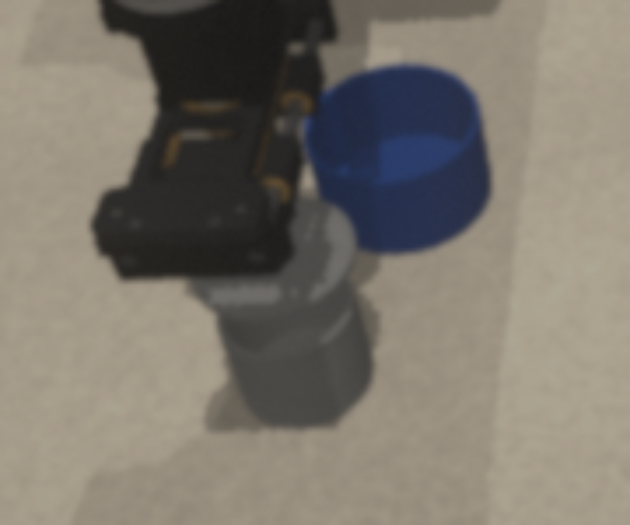

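The small lid is over its tin, whose body is at (295,370), and is clear of the blue decoy. I'll lower it.

>>> drive_tool --deltas '[[[0,2,8,0,0,0],[0,0,9,0,0,0],[0,0,6,0,0,0],[0,0,3,0,0,0],[0,0,2,0,0,0],[0,0,0,0,0,0],[0,0,0,0,0,0]]]'

```text
time: 26.75
position: [0.3669, -0.2879, 0.1077]
tool_rot: [0.954, 0.298, -0.0, -0.0]
ft_force: [0.5, 0.5, -1.8]
grip_width: 0.0229
grip_force: 30.0
```

```bash
python3 go.py tSR 101
```

```text
t 26.75 pos [ 366.9 -287.9  107.7] yaw 34.7 tiltz [-0.0001  0.0002]
shift now [ 0.3 -0.9  6.7] turn -0.002 shift after turn [ 0.3 -0.9  6.7] w 22.9 F [ 0.5  0.5 -1.8] grip 30.0
```

>>> drive_tool --deltas '[[[0,-0.5,3,0,0,0],[0,0,2,0,0,0],[0,0,0.5,0,0,0],[0,0,0,0,0,0]]]'

```text
time: 27.08
position: [0.3665, -0.2874, 0.1021]
tool_rot: [0.954, 0.298, -0.0, -0.0]
ft_force: [-0.4, -0.0, -1.0]
grip_width: 0.0234
grip_force: 30.0
```

>>> drive_tool --deltas '[[[0,0,0.5,0,0,0],[0,0,0.5,0,0,0],[0,0,0,0,0,0]]]'

```text
time: 27.33
position: [0.3666, -0.2875, 0.1013]
tool_rot: [0.954, 0.298, 0.0, 0.0]
ft_force: [0.6, 0.6, -0.1]
grip_width: 0.0233
grip_force: 30.0
```

>>> drive_tool --deltas '[[[0,0,0.5,0,0,0],[0,0,0.5,0,0,0],[0,0,0,0,0,0]]]'

```text
time: 27.58
position: [0.3666, -0.2875, 0.1011]
tool_rot: [0.954, 0.298, 0.0, 0.0]
ft_force: [-1.4, 2.7, 8.0]
grip_width: 0.0231
grip_force: 30.0
```

It is seated. I'll release, rise, swing clear and check everything.

>>> drive_tool --deltas '[[[0,0,-0.5,0,0,0],[0,0,0,0,0,0],[0,0,0,0,0,0],[0,0,0,0,0,0],[0,0,0,0,0,0]]]' --gripper 55

```text
time: 28.0
position: [0.3666, -0.2875, 0.1006]
tool_rot: [0.954, 0.298, -0.0, -0.0]
ft_force: [-0.4, 0.5, -0.1]
grip_width: 0.0453
grip_force: 0.0
```

>>> drive_tool --deltas '[[[0,0,-8,0,0,0],[0,0,-16,0,0,0],[0,0,-20,0,0,0],[0,0,-25,0,0,0],[0,0,-25,0,0,0],[-25,25,-5,0,0,0],[-25,25,0,0,0,0],[-25,25,0,0,0,0]]]'

```text
time: 28.67
position: [0.3478, -0.3929, 0.2015]
tool_rot: [0.954, 0.299, 0.0, 0.001]
ft_force: [1.1, -1.1, -0.5]
grip_width: 0.0477
grip_force: 0.0
```

>>> drive_tool --deltas '[[[-22,28,0,0,0,0],[-22,28,0,0,0,0],[-22,28,0,0,0,0],[-22,28,0,0,0,0],[-15,15,0,0,0,0],[0,0,0,0,0,0],[0,0,0,0,0,0]]]'

```text
time: 29.25
position: [0.3346, -0.5555, 0.1996]
tool_rot: [0.955, 0.297, 0.0, -0.0]
ft_force: [-0.0, 0.8, 0.1]
grip_width: 0.0479
grip_force: 0.0
```

Run:
```python
from h import *; from rig import eyes
s=eyes.camera("scene"); t=eyes.camera("top")
cv2.imwrite("pics/j.png",cv2.resize(s["img"][100:420,130:530],None,fx=1.87,fy=1.87,interpolation=cv2.INTER_CUBIC)[:,:,::-1])
cv2.imwrite("pics/k.png",cv2.resize(t["img"][140:335,110:510],None,fx=2,fy=2,interpolation=cv2.INTER_CUBIC)[:,:,::-1])
m=blobs(t["img"]); cs,_=cv2.findContours(m,cv2.RETR_EXTERNAL,cv2.CHAIN_APPROX_NONE)
for k in cs:
    if 300<cv2.contourArea(k)<3000:
        w=np.array([ray(t,*p,.069)[:2] for p in cv2.convexHull(k)[:,0]],np.float32)*1000
        r=cv2.minAreaRect(w); print(np.round(r[0],1),np.round(r[1],1),round(r[2],1))
```

```text
[471.2 106.4] [117.6 117.5] 88.4
[503.1 405.7] [139.1  85.2] 34.8
[658.1 165.7] [106.2 105.9] 74.1
```

View pics/j.png

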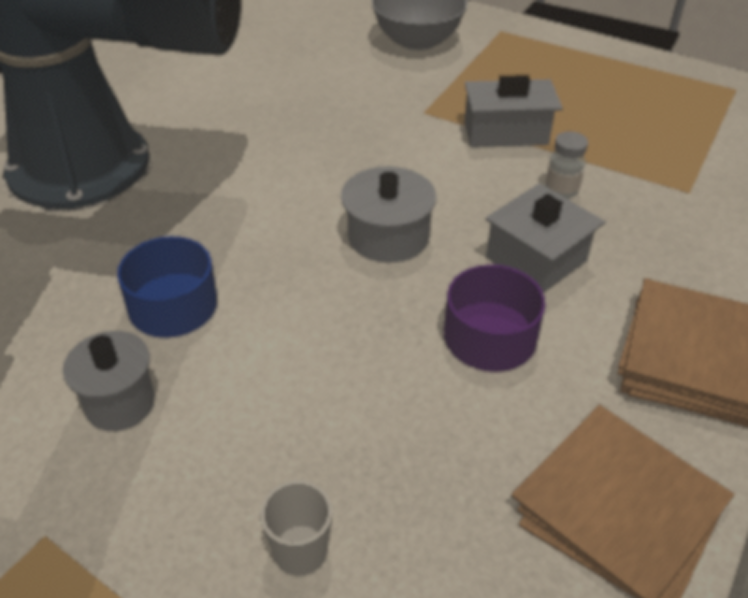

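View pics/k.png

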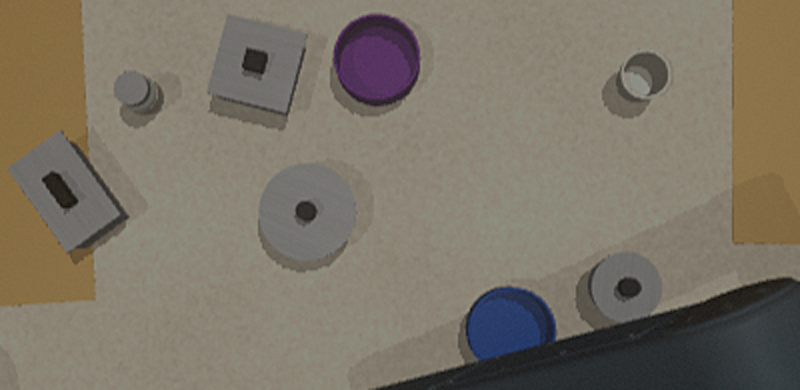

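All four lids lie flat and in line on their tins. The jar at (137,92) and the cup at (645,77) haven't moved.

```bash
python3 -c "
from rig import ticket; print(ticket.hand_in())"
```

```text
the job is handed in; nothing more can be done
None
```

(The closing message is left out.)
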